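# Zero the dial and stamp an eyed link on the hand press

## Task

Turn the bezel of the stamping press's dial until its raised zero rib lines up with the dial needle, and lay the eyed steel link flat between the anvil's rails, plain square end up against the back stop and eye sticking out at the front. With the dial zeroed and the link in place, swing the press lever down to its stop and let it come all the way back up, leaving the link on the anvil and the dial at zero. Leave the tube, the short bar, the can and the hammer where they are.

Things in the scene. Friction and masses are not known exactly. Their poses are not given: they have to be found in the camera images.
- press: Grey hand stamping press, fixed. Origin on the bench on the ram's axis; x from the open throat (front, -x) to the column (back), z up. Sizes in mm, press frame: base plate x -120..120, y -170..60, 12 high. Head x -22..108, y -25..25, z 120..205; column x 48..108. Ram 22 diameter on the z axis, foot 90 above the bench at rest, 63.5 at the lever's stop.
- anvil_mid (a point): Point on the anvil's top face on the ram's axis, 50 above the bench; axes as the press. Anvil block 54 wide, x -65..48. On it two rails 6 high with 38 clear between (y -19..19), x -60..38, and at the back a stop 18 high, its face at x=38.
- lever (a joint): Press lever: 0 at rest (40 degrees up), 1.05 rad at its stop (20 degrees below level). Sprung: it rises by itself when released; about 10 to 12 N at the grip. It turns about a level axis parallel to the press's x, on the press's +y side.
- lever_grip (a point): Middle of the lever's round rubber crossbar, 22 diameter and 130 long, level and parallel to the press's x; 170 from the pivot axis. At rest it is about 294 above the bench, at the stop about 127. The arm of the lever joins the crossbar at its +x end, 65 from this point.
- lever_pivot (a point): Point on the lever's pivot axis level with the middle of the crossbar (press frame -35, 50, 185).
- dial_center (a point): Middle of the face-up dial's bezel ring at its top edge, 45 above the bench (press frame -75, -130); the bezel turns about the vertical through it.
- bezel (a joint): Angle of the knurled bezel ring, 52 outside diameter, its side 24 to 45 above the bench, grasped across its outside; counterclockwise from above is positive; 0 when its zero rib points to the press's +x. Turns stiffly and stays where left.
- bezel_zero (a point): The zero rib: a pale raised rib 9 x 4 x 3 on top of the bezel ring, 20 from the dial's centre.
- needle (a joint): Angle of the slim dark needle on the pale dial face inside the ring, same sense and zero direction as the bezel; fixed during the work, it cannot be touched.
- needle_tip (a point): Tip of the dial needle, extended to 20 from the dial's centre.
- link: Eyed link, a steel flat bar 30 wide and 12 thick with a round eye (40 outside diameter, 18 hole) at one end, 162 long overall, about 0.3 kg. Origin on its underside near the balance point; +x points to the plain square end, whose edge is at x=78; the eye's centre is at x=-64; z up.
- link_mark (a point): Point on the link's underside 38 from the square end (link x=40); it belongs over anvil_mid. Axes as the link.
- link_eye (a point): Centre of the link's eye, at its top face.
- tube: Bystander: upright piece of square steel tube, 40 x 40, 85 tall; origin at the middle of its foot.
- offcut: Bystander: short plain flat bar, 75 x 30 x 12, no eye; origin at the middle of its underside, length along x.
- can: Bystander: standing aluminium can, 60 diameter, 140 tall; origin at the middle of its foot.
- hammer: Bystander: hammer lying along its x, handle to -x; origin under its middle.
There are look-alikes about, which are no part of the job. Leave any black or red look-alike of the link alone.

How it is judged:
By the outcome, as a careful person would: the job done as asked, in the order asked, and still so for the second after the job is handed in, with the robot touching nothing.
It also fails if it takes over 72 s, if anything falls off the work surface, if the arm or the gripper's body presses on something with over 40 N, if the wrist force passes 120 N, or if a joint passes its speed limit or range.

## Robot

A 7-joint arm with a two-finger parallel gripper is mounted at the origin on the work surface. World frame = base frame: x ahead of the robot, y to its left, z up, the work surface at z = 0. Lengths are in m, angles in rad, forces in N, time in s.
With the tool pointing down it reaches from about 0.425 to 0.925 m from the base axis. Payload 6.8 kg.
Tool frame: the origin (TCP) lies midway between the tips of the shut fingers; the grasp point (between the pads) lies 19 mm behind it (bot.pinch_z is the distance from the TCP to the grasp point, in m); z points along the fingers, y is the line along which they close (so a half turn about z gives the same grasp; the last joint's range is limited). The gripper opens to 85 mm and grips with 20 to 120 N. Pads are 22 mm wide; open, the fingers measure 114 mm over their backs; the gripper's body (76 mm by 85 mm) begins 54 mm behind the grasp point. The pads swing forward as they close: fully open they stand 13 mm farther back than shut.
Start: joints at [-0.108, 0.477, 0.022, 1.555, -0.011, 1.109, -0.083], TCP at [0.675, 0, 0.231] pointing down, gripper open.
Joint ranges: [-2.96, 2.96], [-0.34, 2.1], [-1.41, 1.46], [0.24, 2.44], [-1.37, 4.51], [0.17, 1.92], [-2.96, 2.96]. Speed limits (rad/s): [2.39, 2.39, 3.14, 3.14, 3.14, 3.14, 3.14].

## Interface

Orientations are given as a unit quaternion [w, x, y, z].
In Python, from station import bot, imaging gives the robot as it stands. The module is installed in compiled form; this text tells all that it offers.
- The arm moves only by the tool carry_out, never from a script. Its argument "targets" is a list of rows, each a list of 5 numbers: the shift along the tool's x, y, z in cm, then the turn about the tool's z in degrees, then the opening, from -1 (shut) to 1 (fully open). In form: [[x, y, z, yaw, gripper], ...]. A call has 1 to 12 rows; each row shifts and turns the commanded pose from where the row before left it, along the tool's axes as they then stand; what a row does not reach is not made up. A row lasts 1/10 s, in which the tool goes at most 50 mm and 8.59 degrees, less where a joint would pass 70% of its speed; a pose out of reach is approached as far as the arm can. A call is refused whole if a number of a shift passes 5 or a number of a turn 8.59, either way. A call with a gripper value outside its range is refused whole. The fingers move at their own pace and stop on an object; "force" is the grip in N (left out, the last holds). Time passes only in rows, so rows that do not move let the fingers close. It gives the time, the measured TCP pose, the force, the opening and the grip force at its end, in the units of the state.
- bot.get_obs(): the state, without advancing time (a new reading comes with each control period).
- imaging.read_camera(name): name is "scene" or "side" or "wrist"; returns the picture (400x640x3 uint8, red, green, blue); there is no depth.
- imaging.calibration(name): a dict with "fx", "fy", "cx", "cy" (pixels), "extrinsics" (4x4, takes a point from world to camera coordinates). Camera axes: x right, y up, looking along -z (the intrinsics and any distortion apply to the point x, -y, -z); pixel columns grow to the right and rows downward; lengths in m; the calibration is good to about 2 mm. A picture is of the moment at which its call begins: read the wrist's pose just before it. calibration takes no time and is no camera call; for the wrist camera it gives the pose at the moment of the call.
- bot.hand_in(): hands the job in; it is judged then, once.
The state is a dict: "t": time; "q": joint angles; "joint_vel": joint speeds; "joint_torque": joint torques, N m; "eef_pos": TCP position; "tool_rot": TCP orientation; "contact_force": force on the tool from outside, world axes, zero at the start; "torque": the same for the moment, N m; "gripper_width": opening from 0.0 (shut) to 1.0 (fully open); "grasp_force": force on a finger pad.
Only numpy, scipy, OpenCV 4.12 (cv2) and the standard library are available. Lean on these libraries where they do the work, as an engineer would, in place of code of your own. Each camera call takes 0.05 s, during which the arm holds its last target. There are 200 camera calls.

## Working session

There is one attempt and no reset: what is moved stays moved. The work goes in short steps, Python scripts to look and compute and a tool call to move; the robot and the scene stay as the last step left them, time stands still between calls to the robot, and variables do not carry over. Pictures are saved under pics/ and viewed, at most 10 in all, crops included, and the job is handed in when it is done.

Besides the shell and the picture viewer there is one more tool, called after "Emit:" as a command line: name --pt "numbers of a row" for each row, then --argument value for the rest. carry_out: Moves the arm, as the interface text tells. Its arguments: {"type":"object","properties":{"targets":{"type":"array"},"force":{"type":"number"}},"required":["targets"]}

```bash
mkdir -p pics
cat > h.py <<'E'
import numpy as np, cv2
from station import bot, imaging
def snap(n,f):
    c=imaging.calibration(n); im=imaging.read_camera(n); cv2.imwrite(f'pics/{f}.png',im[:,:,::-1]); np.savez(f'pics/{f}.npz',im=im,E=c['extrinsics'],k=[c['fx'],c['fy'],c['cx'],c['cy']]); return im
def ld(f):
    d=np.load(f'pics/{f}.npz'); return d['im'],d['E'],d['k']
def ray(f,u,v):
    _,E,k=ld(f); R=E[:3,:3];t=E[:3,3]
    d=np.array([(u-k[2])/k[0],-(v-k[3])/k[1],-1.]); return -R.T@t, R.T@d
def onz(f,u,v,z):
    o,d=ray(f,u,v); return o+d*(z-o[2])/d[2]
def tri(*obs):
    A=np.zeros((3,3));b=np.zeros(3);L=[]
    for f,u,v in obs:
        o,d=ray(f,u,v);d=d/np.linalg.norm(d);P=np.eye(3)-np.outer(d,d);A+=P;b+=P@o;L.append((P,o))
    x=np.linalg.solve(A,b); return x,[np.linalg.norm(P@(x-o)) for P,o in L]
def proj(f,p):
    _,E,k=ld(f); c=E[:3,:3]@np.array(p)+E[:3,3]; return np.array([k[2]+k[0]*c[0]/-c[2],k[3]-k[1]*c[1]/-c[2]])
E
python3 - <<'E'
from h import *
print(imaging.calibration('scene').keys(), imaging.calibration('scene'))
for n in('scene','side','wrist'): snap(n,n+'0')
a=cv2.imread('pics/scene0.png');
print(bot.get_obs())
E
```

```text
dict_keys(['fx', 'fy', 'cx', 'cy', 'extrinsics']) {'fx': 363.2540657244318, 'fy': 363.2540657244318, 'cx': 315.105609845088, 'cy': 204.13772315519705, 'extrinsics': array([[ 0.55170375,  0.83383724,  0.01839646, -0.23296165],
       [-0.59893408,  0.38073849,  0.7044971 ,  0.18263921],
       [ 0.58043168, -0.39969197,  0.70946839, -1.54411277],
       [ 0.        ,  0.        ,  0.        ,  1.        ]])}
{'t': 0.15, 'q': array([-0.10809351,  0.47760601,  0.02236012,  1.55618224, -0.01151265,
        1.1093026 , -0.08308117]), 'joint_vel': array([ 0.00131482, -0.00312757,  0.0012574 , -0.00319753, -0.00157126,
        0.00220266,  0.00134348]), 'joint_torque': array([ 1.55385478e-03, -5.96924365e+01,  1.60940632e+00, -2.81490952e+01,
        1.26662746e-02,  6.56643446e-03,  5.58682734e-05]), 'eef_pos': array([ 6.74561627e-01, -1.33313933e-05,  2.30569924e-01]), 'tool_rot': array([-4.51578457e-04,  7.07102032e-01,  7.07111198e-01, -5.15074054e-04]), 'contact_force': array([ 0.43692953, -0.76789572,  0.41994356]), 'torque': array([-0.00181642, -0.01953441,  0.04028507]), 'grasp_force': 0.0, 'gripper_width': 1.0022481477551186}
```

View pics/scene0.png

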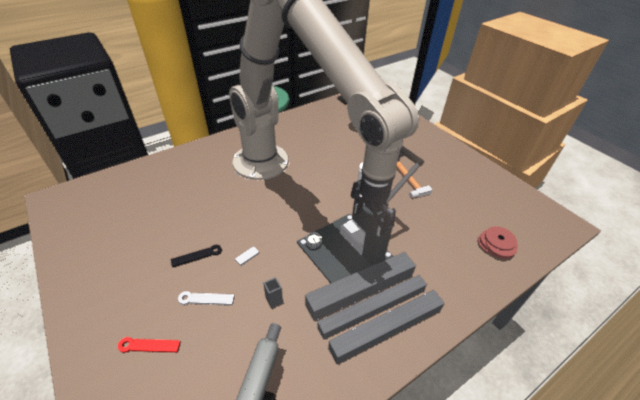

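View pics/side0.png

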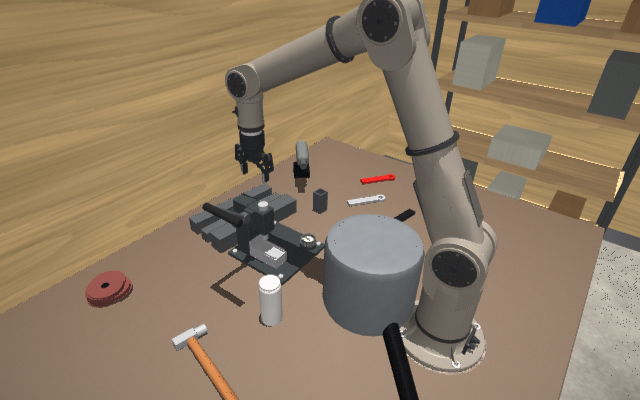

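The scene view shows the steel link at (205,299) with its eye at (184,298), the dial at (314,241) and the press behind the hand. The side view shows the link at (366,200), the dial at (308,241) and the lever bar at (222,213).

Run:
```python
from h import *
np.set_printoptions(precision=4,suppress=True)
print('dial',tri(('scene0',314,241),('side0',308,241)))
print('eye',tri(('scene0',184,298),('side0',380,198)))
print('sq end',tri(('scene0',233,299),('side0',348,203)), onz('scene0',233,299,.012))
print('black',onz('scene0',217,250,.01),onz('scene0',173,262,.01),'tube',onz('scene0',275,303,0),'offcut',onz('scene0',247,257,0.01),'red',onz('scene0',125,345,0))
print('can',onz('side0',270,320,0),'hammer',onz('side0',190,337,0.01))
a=cv2.imread('pics/scene0.png')[170:290,280:440]; cv2.imwrite('pics/c1.png',np.hstack([cv2.resize(a,None,fx=3,fy=3,interpolation=3),cv2.resize(cv2.imread('pics/side0.png')[170:290,180:330],(320,360*320//450))if 0 else cv2.resize(cv2.imread('pics/wrist0.png'),(320,200)).repeat(1,0) if 0 else np.zeros((360,1,3),np.uint8)]))
b=cv2.resize(cv2.imread('pics/side0.png')[180:300,180:340],None,fx=3,fy=3,interpolation=3)
w=cv2.imread('pics/wrist0.png')
o=np.zeros((600,800,3),np.uint8); o[:200,:267]=0
s=cv2.resize(a,(400,300),interpolation=3); o[:300,:400]=s; o[:300,400:]=cv2.resize(b,(400,300)); o[300:,:480]=cv2.resize(w,(480,300),interpolation=3)
cv2.imwrite('pics/c1.png',o)
```

```text
dial (array([ 0.5041, -0.0605,  0.0286]), [np.float64(0.0011790839151109658), np.float64(0.0011790839151110998)])
eye (array([ 0.4636, -0.4909,  0.0046]), [np.float64(0.001872078141748106), np.float64(0.0018720781417484057)])
sq end (array([ 0.5445, -0.3723,  0.0065]), [np.float64(1.6298989630479404e-05), np.float64(1.629898963063393e-05)]) [ 0.5478 -0.373   0.012 ]
black [ 0.352  -0.3412  0.01  ] [ 0.3215 -0.4776  0.01  ] tube [ 0.6199 -0.2731  0.    ] offcut [ 0.4309 -0.2709  0.01  ] red [ 0.5108 -0.6729  0.    ]
can [0.3914 0.2509 0.    ] hammer [0.5119 0.4288 0.01  ]
```

View pics/c1.png

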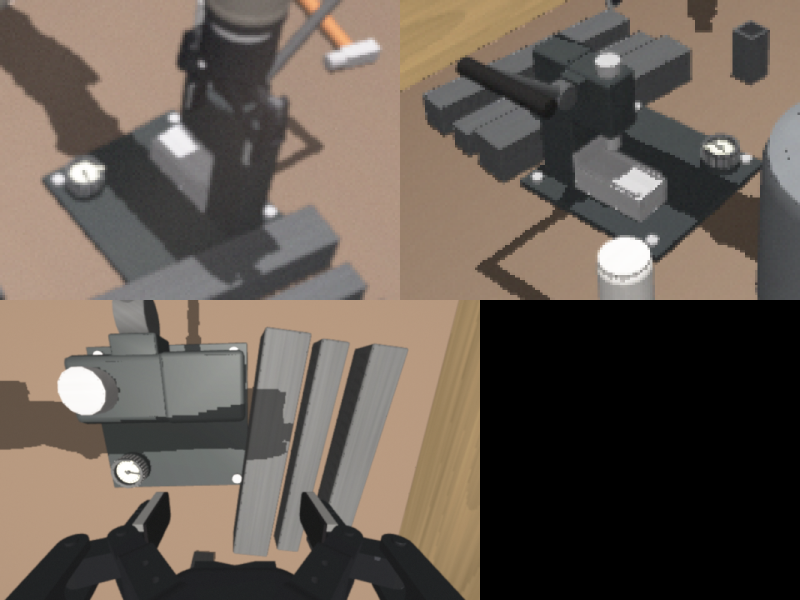

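The composite shows bolts on the press base's corners in both views, the anvil front open towards the robot, and the dial near the front -y corner. I'll fit the press frame from these.

Run:
```python
from h import *
np.set_printoptions(precision=4,suppress=True)
A=[('scene0',302.8,242),('scene0',350,217.2),('scene0',388,254.8)]
B=[None,('side0',280.8,276),('side0',234.4,251.2),('side0',275.2,222.4)]
for a in A: print(onz(*a,.014))
for b in B[1:]: print(onz(*b,.014))
print(tri(A[1],B[1]),tri(A[2],B[2]))
c=imaging.calibration('wrist'); E=c['extrinsics']; print('cam pos',-E[:3,:3].T@E[:3,3]); print(E[:3,:3]); print(c['fx'])
for p in [(100.,355),(235,350),(237,478)]:
  print(onz('wrist0',p[0]/480*640,(p[1]-300)/300*400,.014))
print('dial',onz('wrist0',131/480*640,(169)/300*400,.045))
```

```text
[ 0.4786 -0.0872  0.014 ]
[0.4736 0.1161 0.014 ]
[0.6744 0.1193 0.014 ]
[0.4737 0.1121 0.014 ]
[0.673  0.1203 0.014 ]
[ 0.6762 -0.0853  0.014 ]
(array([0.4736, 0.1142, 0.0155]), [np.float64(0.0013999537779563948), np.float64(0.0013999537779563708)]) (array([0.6739, 0.1197, 0.0131]), [np.float64(0.00015788052349778386), np.float64(0.00015788052349758282)])
cam pos [0.6746 0.0757 0.3724]
[[ 1.      0.0005 -0.0024]
 [-0.0012  0.9549 -0.2969]
 [ 0.0021  0.297   0.9549]]
297.20515965738514
[0.4736 0.1153 0.014 ]
[0.674  0.1221 0.014 ]
[ 0.6776 -0.0827  0.014 ]
dial [ 0.5102 -0.0538  0.045 ]
```

Emit:
carry_out --pt "-2 0 0 0 1" --pt "0 -5 0 0 1" --pt "0 -5 0 0 1" --pt "0 -5 0 0 1" --pt "0 -2 0 0 1" --pt "0 0 0 0 1" --pt "0 0 0 0 1"

```text
t: 0.85
eef_pos: [0.5056, -0.0199, 0.2317]
tool_rot: [0.0, 0.707, 0.707, 0.001]
contact_force: [0.6, 0.4, 0.9]
gripper_width: 0.997
grasp_force: 0.0
```

Run:
```python
from h import *
o=bot.get_obs();print(o['t'],o['eef_pos'])
snap('wrist','w1')
for p in [(.5024,-.062,.045),(.498,.07,.05)]: print(proj('w1',p))
```

```text
0.85 [ 0.5055773  -0.01990369  0.23170912]
[310.41540159 215.83368617]
[305.83063995  96.19115529]
```

Emit:
carry_out --pt "0 0 3 0 1" --pt "1 0 5 0 1" --pt "1 0 0 0 1" --pt "0 0 0 0 1" --pt "0 0 0 0 1"

```text
t: 1.4
eef_pos: [0.5069, 0.0002, 0.1541]
tool_rot: [0.001, 0.707, 0.707, 0.001]
contact_force: [-0.3, -0.0, 1.3]
gripper_width: 0.996
grasp_force: 0.0
```

Run:
```python
from h import *
o=bot.get_obs();print(o['t'],o['eef_pos'])
snap('wrist','w2'); snap('side','side2')
q=proj('w2',(.5024,-.062,.045)); q1=proj('w1',(.5024,-.062,.045));print(q,q1)
def crop(f,q,r):
    im=ld(f)[0][:,:,::-1]; x,y=q.astype(int); x0,y0=max(x-r,0),max(y-r,0); print(f,x0,y0); return cv2.resize(im[y0:y0+2*r,x0:x0+2*r],(400,400),interpolation=2)
im=np.zeros((600,800,3),np.uint8); 
a=crop('w1',q1,45);b=crop('w2',q,60)
im[:a.shape[0],:400]=a; im[:b.shape[0],400:]=b
im[400:600,0:320]=cv2.resize(cv2.imread('pics/w2.png'),(320,200)); im[400:600,320:640]=cv2.resize(cv2.imread('pics/w1.png'),(320,200))
cv2.imwrite('pics/c2.png',im)
```

```text
1.4 [5.06916844e-01 2.06685771e-04 1.54082485e-01]
[308.16864889 263.70798668] [310.41540159 215.83368617]
w1 265 170
w2 248 203
```

View pics/c2.png

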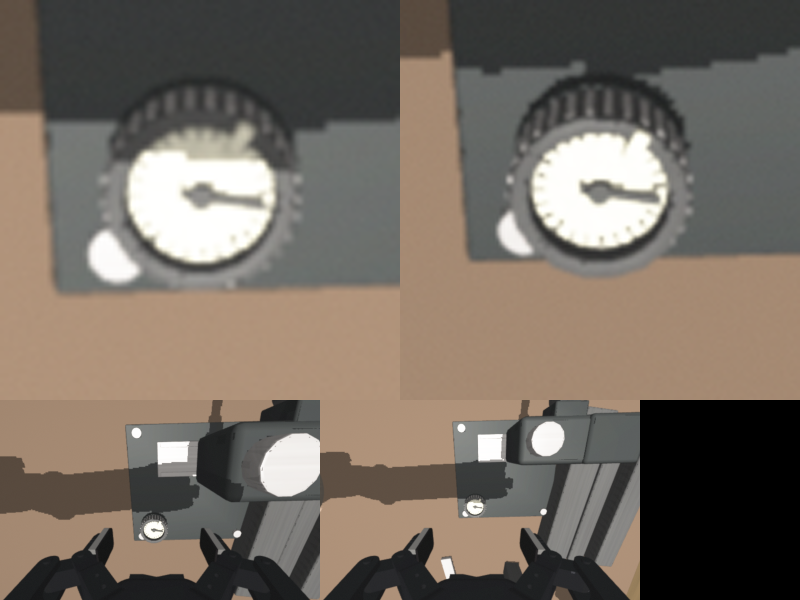

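The crops show the rib at upper right, w2 pixel (319.4,244.4), and the needle from (307.4,260) to (324.5,261.5). In w1 the rib is at (319.7,200.4) and the needle runs from (310.2,213.7) to (324,215.2).

Run:
```python
from h import *
np.set_printoptions(precision=4,suppress=True)
P=dict(rib=((319.7,200.4),(319.4,244.4)),piv=((310.2,213.7),(307.4,260)),tip=((324,215.2),(324.5,261.5)))
for n,(a,b) in P.items(): print(n,tri(('w1',*a),('w2',*b)))
# refined at planes: needle ~.040, rib .0475
for z in(.036,.04,.045):
  for f,i in(('w1',0),('w2',1)):
    p,t=onz(f,*P['piv'][i],z),onz(f,*P['tip'][i],z); r=onz(f,*P['rib'][i],.0475)
    print(f,z,'piv',p,'needle',np.degrees(np.arctan2(*(t-p)[1::-1])),'rib',np.degrees(np.arctan2(*(r-p)[1::-1])),np.linalg.norm((r-p)[:2]))
# blobs: bright pixels for better centroid of dial face
for f in('w1','w2','wrist0'):
  im=ld(f)[0]; c=proj(f,(.5024,-.062,.04)).astype(int); r=30
  sub=im[c[1]-r:c[1]+r,c[0]-r:c[0]+r].astype(int); m=((sub.min(2)>200)).astype(np.uint8)
  n,l,s,ct=cv2.connectedComponentsWithStats(m); print(f,[(ct[i]+c-r,s[i][4]) for i in range(1,n) if s[i][4]>15])
# bolts and link ideas in w1
im=ld('w1')[0].astype(int); m=(im.min(2)>215).astype(np.uint8); n,l,s,ct=cv2.connectedComponentsWithStats(m)
for i in range(1,n):
  if s[i][4]>25: print(s[i],ct[i],onz('w1',*ct[i],.014))
```

```text
rib (array([ 0.5132, -0.0449,  0.0389]), [np.float64(0.00014724298357618885), np.float64(0.00014724298357604)])
piv (array([ 0.5018, -0.0617,  0.0384]), [np.float64(0.0002612081200946149), np.float64(0.00026120812009461467)])
tip (array([ 0.5184, -0.0642,  0.0366]), [np.float64(0.0002460280393091033), np.float64(0.0002460280393090304)])
w1 0.036 piv [ 0.5021 -0.0625  0.036 ] needle -6.542848895105156 rib 61.335005698164345 0.022986329023692374
w2 0.036 piv [ 0.5015 -0.0629  0.036 ] needle -5.565006287575597 rib 62.93720959695035 0.024743699694262714
w1 0.04 piv [ 0.5021 -0.0611  0.04  ] needle -6.542848895105186 rib 59.64971930783252 0.02174816956223389
w2 0.04 piv [ 0.5016 -0.0608  0.04  ] needle -5.5650062875755 rib 60.66134560210299 0.02282656463137642
w1 0.045 piv [ 0.5022 -0.0593  0.045 ] needle -6.542848895105155 rib 57.25580115452599 0.020230554608159257
w2 0.045 piv [ 0.5017 -0.0581  0.045 ] needle -5.56500628757552 rib 57.22500814524549 0.020491385930006423
w1 [(array([308.8715, 215.4137]), np.int32(568)), (array([289.4321, 227.7901]), np.int32(81))]
w2 [(array([306.9619, 259.1708]), np.int32(919)), (array([281.3448, 273.3448]), np.int32(58))]
wrist0 [(array([170.0829, 228.8959]), np.int32(615))]
[ 424   44   64   68 3411] [455.6315  77.1876] [0.6651 0.0917 0.014 ]
[275  48  15  17 200] [282.235  55.72 ] [0.4716 0.1134 0.014 ]
[ 316   68   49   54 2389] [338.8803  93.7622] [0.5348 0.0742 0.014 ]
[294 204  32  25 548] [308.8504 215.4161] [ 0.5001 -0.0725  0.014 ]
[441 218  12  12 102] [446.6569 223.1863] [ 0.6785 -0.0831  0.014 ]
[285 222  11  11  72] [289.4028 227.9306] [ 0.4748 -0.0898  0.014 ]
[242 318  26  39 622] [254.8859 334.7572] [ 0.4202 -0.2586  0.014 ]
```

Emit:
carry_out --pt "-3.1 -0.2 0 0 1" --pt "-3 -0.3 3 0 1" --pt "0 0 4 0 1" --pt "0 0 3 0 1" --pt "0 0 2 0 1" --pt "0 0 1.7 0 1" --pt "0 0 0 0 1" --pt "0 0 0 0 1"

```text
t: 2.3
eef_pos: [0.501, -0.0616, 0.0164]
tool_rot: [0.001, 0.707, 0.707, 0.0]
contact_force: [0.2, 0.2, 0.6]
gripper_width: 0.997
grasp_force: 0.0
```

Emit:
carry_out --force 60 --pt "0 0 0 0 -1" --pt "0 0 0 0 -1" --pt "0 0 0 0 -1" --pt "0 0 0 0 -1" --pt "0 0 0 0 -1" --pt "0 0 0 0 -1" --pt "0 0 0 0 -1" --pt "0 0 0 0 -1"

```text
t: 3.1
eef_pos: [0.5021, -0.0613, 0.0172]
tool_rot: [0.002, 0.707, 0.707, 0.002]
contact_force: [-0.9, -0.2, 10.8]
gripper_width: 0.598
grasp_force: 60.5
```

Emit:
carry_out --pt "0 0 -0.1 6 -1" --pt "0 0 0 7 -1" --pt "0 0 0 8 -1" --pt "0 0 0 8 -1" --pt "0 0 0 8 -1" --pt "0 0 0 8 -1" --pt "0 0 0 8 -1" --pt "0 0 0 7 -1" --pt "0 0 0 4 -1" --pt "0 0 0 0 -1" --pt "0 0 0 0 -1" --pt "0 0 0 0 -1"

```text
t: 4.3
eef_pos: [0.5017, -0.0614, 0.0172]
tool_rot: [0.0, 0.974, 0.226, 0.002]
contact_force: [-1.6, -5.5, 1.5]
gripper_width: 0.59
grasp_force: 64.7
```

Run:
```python
from h import *
from scipy.spatial.transform import Rotation as R
o=bot.get_obs();q=o['tool_rot'];r=R.from_quat([*q[1:],q[0]]).as_matrix();print(o['eef_pos'],np.degrees(np.arctan2(r[1,0],r[0,0])),np.degrees(np.arctan2(r[1,1],r[0,1])),o['torque'],o['contact_force'],o['q'])
```

```text
[ 0.50171017 -0.0614439   0.01723696] 26.07052301302848 -63.929735685062475 [-1.77629938  0.76134592 -0.32176507] [-1.62426432 -5.45439871  1.50757367] [-0.24485502  0.5434318   0.30411897  2.12662348 -0.32227983  0.51092116
 -0.81528402]
```

Emit:
carry_out --pt "0 0 0 0 1" --pt "0 0 0 0 1" --pt "0 0 0 0 1" --pt "0 0 0 0 1" --pt "0 0 -3 0 1" --pt "0 0 -5 0 1" --pt "0 0 -3 0 1" --pt "0 0 0 0 1" --pt "0 0 0 0 1"

```text
t: 5.2
eef_pos: [0.5001, -0.0608, 0.1266]
tool_rot: [-0.0, 0.974, 0.225, 0.001]
contact_force: [-1.0, 0.1, -0.1]
gripper_width: 0.997
grasp_force: 0.0
```

Run:
```python
from h import *
snap('wrist','w3'); q=proj('w3',(.502,-.0612,.045)).astype(int); print(q, q-40)
im=ld('w3')[0][:,:,::-1]; x,y=np.maximum(q-40,0); cv2.imwrite('pics/c3.png',cv2.resize(im[y:y+80,x:x+80],(560,560),interpolation=2))
```

```text
[314 208] [274 168]
```

View pics/c3.png

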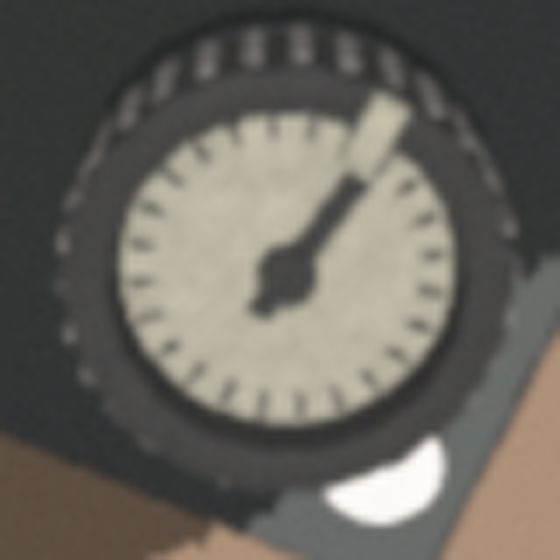

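The crop shows the rib centre at about (381,133) and the needle running from (288,274) to (355,182), nearly in line. I'll compute the remaining angle.

Run:
```python
from h import *
g=lambda u,v,z: onz('w3',274+u/7,168+v/7,z)
p=g(288,274,.038);t=g(356,182,.038);tl=g(262,308,.038)
ang=lambda d:np.degrees(np.arctan2(d[1],d[0]))
print(p,ang(t-tl),ang(t-p))
for z in(.045,.0475): 
  ri,ro,rc=g(364,168,z),g(392,100,z),g(381,133,z); c=p[:2]
  print(z,'rib axis',ang(ro-ri),'radial',ang(rc[:2]-c),np.linalg.norm(rc[:2]-c))
# edges via colour: rib blob & needle
im=ld('w3')[0].astype(int)
for nm,m in(('face+rib',(im.min(2)>120)&(im.max(2)<225)),):
  n,l,s,ct=cv2.connectedComponentsWithStats(m[168:248,274:354].astype(np.uint8)); i=1+s[1:,4].argmax(); print(s[i],ct[i]*7)
# link check from scene: grey bright bar
im=ld('scene0')[0].astype(int); sub=im[280:320,170:245]; m=((sub.min(2)>140)&(np.ptp(sub,2)<35)).astype(np.uint8)
n,l,s,ct=cv2.connectedComponentsWithStats(m); i=1+s[1:,4].argmax(); print(s[i],ct[i]+[170,280]); 
ys,xs=np.where(l==i); pts=np.array([onz('scene0',x+170,y+280,.012)[:2] for x,y in zip(xs,ys)]); print(cv2.minAreaRect((pts*1000).astype(np.float32)))
```

```text
[ 0.50117452 -0.0621664   0.038     ] -9.219808719528057 -8.964904752391506
0.045 rib axis 5.010136196585771 radial -2.5739597605758697 0.021273883669662194
0.0475 rib axis 5.010136196585803 radial -1.468859662524242 0.021765689752351956
[  17   14   48   46 1504] [284.07712766 262.7606383 ]
[  7  11  58  14 593] [205.22596965 297.71500843]
((499.22210693359375, -438.5847473144531), (164.91754150390625, 42.967864990234375), 57.10416030883789)
```

Emit:
carry_out --pt "0 0 0 8 1" --pt "0 0 0 8 1" --pt "0 0 0 8 1" --pt "0 0 0 8 1" --pt "0 0 0 0 1" --pt "0 0 0 0 1" --pt "0 0 0 0 1"

```text
t: 5.95
eef_pos: [0.4995, -0.0612, 0.1257]
tool_rot: [0.0, 0.999, -0.051, -0.001]
contact_force: [0.3, -0.4, -0.8]
gripper_width: 0.998
grasp_force: 0.0
```

Run:
```python
from h import *
print(bot.get_obs()['eef_pos'])
snap('wrist','w4'); q=proj('w4',(.502,-.0612,.045)).astype(int); print(q, q-40)
im=ld('w4')[0][:,:,::-1]; x,y=np.maximum(q-40,0); cv2.imwrite('pics/c4.png',cv2.resize(im[y:y+80,x:x+80],(560,560),interpolation=2))
```

```text
[ 0.49954842 -0.06118331  0.12566624]
[312 207] [272 167]
```

View pics/c4.png

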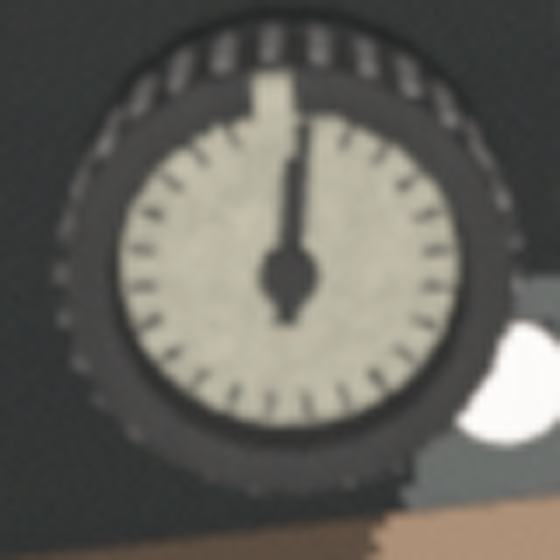

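The rib centre is at (276,97) and the needle runs from (288,318) through (288,275) to its tip at (305,128). The rib is still short of the needle, and must turn further clockwise.

Run:
```python
from h import *
g=lambda u,v,z: onz('w4',272+u/7,167+v/7,z)
ang=lambda d:np.degrees(np.arctan2(d[1],d[0]))
for z in (.036,.04):
  t,p,tl=g(305,128,z),g(288,275,z),g(288,318,z); print(p,ang(t-tl),ang(t-p),np.linalg.norm(t-p))
for z in(.045,.048):
  r=g(276,97,z); c=(g(60,270,.045)+g(520,270,.045))/2; print(c)
  for cc in (p,c): print(z,ang(r-cc),np.linalg.norm((r-cc)[:2]))
print('rib axis',ang(g(273,76,.048)-g(277,118,.048)))
# numeric darkness profile for needle: columns per row
im=ld('w4')[0].astype(int).sum(2)
for v in range(184,206,2):
  row=im[v,300:326]; w=np.clip(420-row,0,None)*(abs(np.arange(26)-14)<6); print(v,300+(w*np.arange(26)).sum()/max(w.sum(),1))
for v in range(176,185):
  row=im[v,302:322]; w=np.clip(row-330,0,None); print(v,302+(w*np.arange(20)).sum()/max(w.sum(),1),w.sum())
```

```text
[ 0.50010533 -0.06155124  0.036     ] -10.639914321602742 -12.08452913812438 0.01778180396777988
[ 0.50139559 -0.06167495  0.04      ] -10.6399143216027 -12.084529138124356 0.01747446429129855
[ 0.50357233 -0.06211658  0.045     ]
0.045 -2.3803829996301595 0.022138219149568036
0.045 -1.3726112713762155 0.01994809739412965
[ 0.50357233 -0.06211658  0.045     ]
0.048 -2.5151103947714595 0.022832229030126508
0.048 -1.555496814624801 0.02064109768845506
rib axis -0.5965380188603494
184 315.17934782608694
186 314.8178571428571
188 314.6244725738397
190 313.90277777777777
192 313.6533101045296
194 313.56043956043953
196 313.46800731261425
198 313.3339517625232
200 313.14311926605507
202 312.9266409266409
204 312.8058321479374
176 302.0 0
177 310.7304964539007 141
178 310.46722454672243 717
179 310.4516765285996 1014
180 310.4773960216998 1106
181 310.4986642920748 1123
182 310.5448717948718 1092
183 310.8127147766323 1164
184 312.3290088220031 1927
```

Emit:
carry_out --force 80 --pt "0.2 0 3 0 1" --pt "0 0 4 0 1" --pt "0 0 2.5 0 1" --pt "0 0 1.2 0 1" --pt "0 0 0 0 1" --pt "0 0 0 0 -1" --pt "0 0 0 0 -1" --pt "0 0 0 0 -1" --pt "0 0 0 0 -1" --pt "0 0 0 0 -1" --pt "0 0 0 0 -1" --pt "0 0 0 0 -1"

```text
t: 7.2
eef_pos: [0.5031, -0.0615, 0.0212]
tool_rot: [-0.0, 0.999, -0.052, 0.001]
contact_force: [-2.7, 0.6, 11.9]
gripper_width: 0.587
grasp_force: 81.5
```

Emit:
carry_out --pt "0 0 0 3 -1" --pt "0 0 0 4 -1" --pt "0 0 0 2.5 -1" --pt "0 0 0 0 -1" --pt "0 0 0 0 -1" --pt "0 0 0 0 -1"

```text
t: 7.8
eef_pos: [0.5031, -0.0616, 0.0212]
tool_rot: [-0.001, 0.991, -0.135, 0.001]
contact_force: [-3.0, -0.2, 12.2]
gripper_width: 0.588
grasp_force: 82.7
```

Emit:
carry_out --pt "0 0 0 0 1" --pt "0 0 0 0 1" --pt "0 0 0 0 1" --pt "0 0 0 0 1" --pt "0 0 -3 0 1" --pt "0 0 -5 0 1" --pt "0 0 -3 -5 1" --pt "0 0 0 0 1" --pt "0 0 0 0 1" --pt "0 0 0 0 1"

```text
t: 8.8
eef_pos: [0.5011, -0.0611, 0.1282]
tool_rot: [0.0, 0.996, -0.092, -0.001]
contact_force: [-0.1, -0.6, 0.5]
gripper_width: 1.004
grasp_force: 0.0
```

Run:
```python
from h import *
print(bot.get_obs()['eef_pos'],bot.get_obs()['tool_rot'])
snap('wrist','w5'); q=proj('w5',(.502,-.0612,.045)).astype(int); print(q, q-40)
im=ld('w5')[0][:,:,::-1]; x,y=np.maximum(q-40,0); cv2.imwrite('pics/c5.png',cv2.resize(im[y:y+80,x:x+80],(560,560),interpolation=2))
```

```text
[ 0.50110115 -0.06114834  0.12822282] [ 6.93053887e-05  9.95782769e-01 -9.17372069e-02 -9.77799631e-04]
[312 208] [272 168]
```

View pics/c5.png

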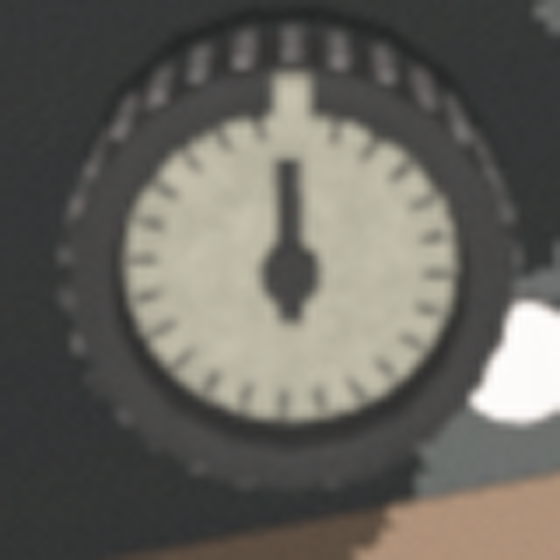

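The rib centre is now at (292,95), with the needle running from (290,270) to (289,162); they are nearly collinear. I'll take centroid profiles for the residual.

Run:
```python
from h import *
im=ld('w5')[0].astype(int).sum(2)
N=[];Rb=[]
for v in range(191,214):
  row=im[v,306:321]; w=np.clip(380-row,0,None); N.append((v,306+(w*np.arange(15)).sum()/max(w.sum(),1)))
print(np.round([n[1] for n in N],2))
for v in range(178,185):
  row=im[v,304:323]; w=np.clip(row-330,0,None); Rb.append((v,304+(w*np.arange(19)).sum()/max(w.sum(),1),w.sum()))
print(np.round(Rb,2))
ang=lambda d:np.degrees(np.arctan2(d[1],d[0]))
sel=[n for n in N if n[0]<203]
k=np.polyfit(*np.array(sel).T,1); L=lambda v:np.polyval(k,v)
print('needle',ang(onz('w5',L(191),191,.038)-onz('w5',L(202),202,.038)))
rc=np.mean([r[1] for r in Rb[1:5]]); 
pv=np.mean([n[1] for n in N if 203<=n[0]<=211])
p=onz('w5',pv,206.5,.038); t=onz('w5',L(192),192,.038)
print('needle2',ang(t-p)); 
for z in(.046,.0475): r=onz('w5',rc,181,z); print('rib',ang(r-p),np.linalg.norm((r-p)[:2]),rc,pv)
```

```text
[312.68 312.63 312.64 312.67 312.8  312.87 312.89 312.9  312.89 312.91
 312.89 312.87 312.87 313.12 313.07 312.95 312.98 313.01 312.98 312.98
 312.97 313.07 313.17]
[[ 178.    313.2   114.  ]
 [ 179.    313.14  663.  ]
 [ 180.    313.22  931.  ]
 [ 181.    313.23 1020.  ]
 [ 182.    313.23 1024.  ]
 [ 183.    313.21  996.  ]
 [ 184.    313.12 1155.  ]]
needle -9.041125407068185
needle2 -9.33990868315617
rib -10.873765550006997 0.02329472257983453 313.20495531865015 312.9912880704559
rib -10.860297478018587 0.02364440707955045 313.20495531865015 312.9912880704559
```

The dial is within about 1.5°, which is good enough. Before planning the link grasp I'll check whether the wrist camera has a physical body, since that decides how close it can pass to the press head.

Run:
```python
from h import *
E=ld('wrist0')[1]; cp=-E[:3,:3].T@E[:3,3]; tcp=np.array([.6746,0,.2306])
for f in('side0','scene0'):
  q=proj(f,cp); print(f,'cam',q,'tcp',proj(f,tcp),'axis at cam z',proj(f,[.6746,0,cp[2]]))
  im=ld(f)[0].astype(int); x,y=q.astype(int)
  for v in range(y-14,y+15,1):
    print(v,''.join('#' if im[v,u].sum()<200 else ('+' if im[v,u].sum()<330 else '.') if abs(u-x)+abs(v-y)>0 else 'C' for u in range(x-30,x+31)))
print(bot.get_obs()['q'])
```

```text
side0 cam [234.04864641 149.43987848] tcp [255.3746654  180.93748976] axis at cam z [252.41460005 140.98068921]
135 ...................................+#####+.........++#######+
136 ...................................+########################+
137 ...................................+########################+
138 ....................................########################+
139 ....................................#########################
140 ....................................#########################
141 ....................................#########################
142 ...................................+#########################
143 .................................+..#########################
144 ...............................+##+.#########################
145 ...............................#############################+
146 ...............................#############################.
147 ...............................############################+.
148 ...............................####+#######################+.
149 ..............................C###+########################+
[... 2339 characters left out ...]
+..................
182 ...+++##############++###+...........+...++..................
183 +.....++++###+++++++++##+...........+....+++.................
184 #+.........+...+....++##+..........++.....+++................
185 ###+...............++###+.........++.......+++...............
186 ####+++..........++#####+........++.........+++..............
187 ########+++++++++#######+.......++...........++..............
188 #######################+.......++.............++.............
189 #######################+......++...............+.............
190 #######################++.....+..............................
[-0.49088786  0.38262057  0.60374144  2.08258308 -0.31015622  0.76600769
 -1.44869101]
```

Emit:
carry_out --pt "0.6 4.9 -2 0 1" --pt "0.6 4.9 -2 0 1" --pt "0.6 4.9 -2 0 1" --pt "0.7 5 0 0 1" --pt "0.7 5 0 0 1" --pt "0.7 5 0 0 1" --pt "0.6 5 0 0 1" --pt "0.7 5 0 0 1" --pt "0 0 0 -8 1" --pt "0 0 0 -8 1" --pt "0 0 0 -8 1" --pt "0 0 0 -8 1"

```text
t: 10.05
eef_pos: [0.4807, -0.4495, 0.1834]
tool_rot: [-0.001, 0.982, 0.189, -0.001]
contact_force: [-1.0, 0.5, -0.1]
gripper_width: 0.998
grasp_force: 0.0
```

Emit:
carry_out --pt "0 0 0 -8 1" --pt "0 0 0 -8 1" --pt "0 0 0 -8 1" --pt "0 0 0 -8 1" --pt "0 0 0 -3.5 1" --pt "0 0 0 0 1" --pt "0 0 0 0 1" --pt "0 0 0 0 1"

```text
t: 10.85
eef_pos: [0.4812, -0.4497, 0.1848]
tool_rot: [-0.001, 0.879, 0.477, -0.0]
contact_force: [-0.4, -0.5, -0.0]
gripper_width: 1.001
grasp_force: 0.0
```

```bash
cat >> h.py <<'E'
from scipy.spatial.transform import Rotation as Ro
def state():
    o=bot.get_obs();q=o['tool_rot'];r=Ro.from_quat([*q[1:],q[0]]).as_matrix()
    print('t',o['t'],'p',np.round(o['eef_pos'],4),'th',round(np.degrees(np.arctan2(r[1,0],r[0,0])),2),'tilt',np.round(r[:,2],4),'F',np.round(o['contact_force'],1),'gw',round(o['gripper_width'],3),'q',np.round(o['q'],2)); return o['eef_pos'],r
def linkmask(f,zs=(.012,)):
    im=ld(f)[0].astype(int); m=((im.min(2)>140)&(np.ptp(im,2)<30)).astype(np.uint8)
    n,l,s,ct=cv2.connectedComponentsWithStats(m); 
    for i in range(1,n):
        if s[i,4]<400: continue
        ys,xs=np.where(l==i)
        for z in zs:
            pts=np.array([onz(f,x,y,z)[:2] for x,y in zip(xs,ys)])*1000
            print(f,s[i],ct[i].round(1),z,cv2.minAreaRect(pts.astype(np.float32)))
E
python3 - <<'E'
from h import *
state(); snap('wrist','w6'); linkmask('w6'); print(proj('w6',(.4992,-.4386,.012)))
E
```

```text
t 10.85 p [ 0.4812 -0.4497  0.1848] th 56.91 tilt [-1.e-03  7.e-04 -1.e+00] F [-0.4 -0.5 -0. ] gw 1.001 q [ 0.4   0.51  0.36  1.66 -0.2   1.01  0.25]
w6 [ 121   21   64   48 1233] [148.3  46.1] 0.012 ((420.42919921875, -259.68731689453125), (29.549137115478516, 55.2571907043457), 9.99806022644043)
w6 [309  87  31  51 726] [323.9 100.8] 0.012 ((530.2669067382812, -393.7513122558594), (48.420654296875, 30.153654098510742), 56.933082580566406)
w6 [301 199  36  39 854] [318.3 218.1] 0.012 ((463.5985412597656, -487.99627685546875), (42.8065299987793, 39.313072204589844), 44.573577880859375)
w6 [ 578  326   62   46 1406] [612.8 350. ] 0.012 ((687.276123046875, -852.12451171875), (78.67523193359375, 43.364166259765625), 0.09725409001111984)
[321.89237216 166.00377927]
```

View pics/w6.png

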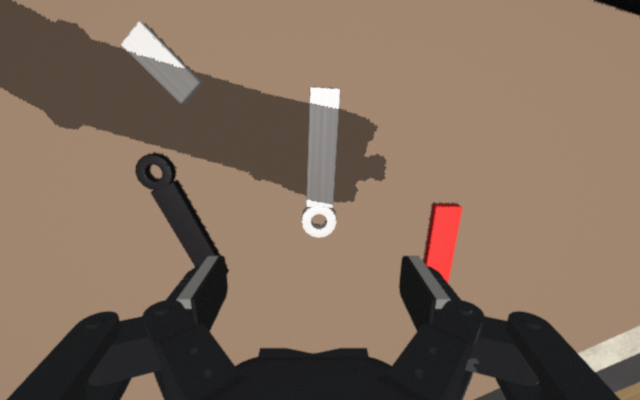

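The wrist view shows the link eye at (319,221) and its square end at about (325,88), with black and red look-alikes on either side, clear of the fingers.

Run:
```python
from h import *
np.set_printoptions(precision=4,suppress=True)
print('eye',tri(('w6',319,221),('scene0',184,298),('side0',380,198)),'end',tri(('w6',325,88),('scene0',233.5,299),('side0',348,203)))
e=onz('w6',319,221,.012); s=onz('w6',325.2,88,.012); d=(s-e)[:2]; print(e,s,np.linalg.norm(d),np.degrees(np.arctan2(d[1],d[0])))
u=d/np.linalg.norm(d); g=e[:2]+.025*u; print('grip',g)
p,r=state(); D=np.array([*g,0])-[p[0],p[1],0]; print('tool shift cm',(r.T@D*100).round(2))
```

```text
eye (array([ 0.4628, -0.4912,  0.0048]), [np.float64(0.0015783105676358221), np.float64(0.001148383958318207), np.float64(0.0026490562973362783)]) end (array([ 0.5446, -0.3727,  0.0061]), [np.float64(0.0018110173110389154), np.float64(0.0017558501071060215), np.float64(0.00021022157119767026)])
[ 0.4627 -0.4896  0.012 ] [ 0.5438 -0.3748  0.012 ] 0.14057880107493428 54.78384277639992
grip [ 0.4772 -0.4692]
t 10.9 p [ 0.4813 -0.4497  0.185 ] th 56.94 tilt [-0.0007  0.0005 -1.    ] F [-0.5  0.9  0. ] gw 1.004 q [ 0.4   0.51  0.36  1.66 -0.2   1.01  0.25]
tool shift cm [-1.86  0.71 -0.  ]
```

Emit:
carry_out --force 80 --pt "-1.9 0.7 4 0 1" --pt "0 0 5 2 1" --pt "0 0 4 0 1" --pt "0 0 3 0 1" --pt "0 0 1.7 0 1" --pt "0 0 0.6 0 1" --pt "0 0 0 0 1" --pt "0 0 0 0 1"

```text
t: 11.7
eef_pos: [0.4779, -0.4706, 0.0043]
tool_rot: [0.001, 0.887, 0.462, 0.0]
contact_force: [0.3, 0.2, 0.3]
gripper_width: 1.003
grasp_force: 0.0
```

Emit:
carry_out --pt "0 0 0 0 -1" --pt "0 0 0 0 -1" --pt "0 0 0 0 -1" --pt "0 0 0 0 -1" --pt "0 0 0 0 -1" --pt "0 0 0 0 -1" --pt "0 0 0 0 -1" --pt "0 0 0 0 -1" --pt "0 0 0 0 -1"

```text
t: 12.6
eef_pos: [0.4773, -0.4699, 0.0035]
tool_rot: [0.0, 0.887, 0.462, 0.0]
contact_force: [-1.0, 1.1, 5.5]
gripper_width: 0.321
grasp_force: 79.4
```

Emit:
carry_out --pt "0 0 -2 0 -1" --pt "0 0 -4 0 -1" --pt "0 0 -5 0 -1" --pt "0 0 -4 8 -1" --pt "0 0 0 8 -1" --pt "0 0 0 8 -1" --pt "0 0 0 8 -1" --pt "0 0 0 8 -1" --pt "0 0 0 8 -1" --pt "0 0 0 5.4 -1" --pt "0 0 0 0 -1" --pt "0 0 0 0 -1"

```text
t: 13.8
eef_pos: [0.4767, -0.4691, 0.152]
tool_rot: [-0.0, 1.0, 0.015, -0.001]
contact_force: [-0.5, 0.6, -4.2]
gripper_width: 0.313
grasp_force: 79.6
```

Run:
```python
from h import *
np.set_printoptions(precision=4,suppress=True)
state()
def cap(f,lo):
  im=ld(f)[0].astype(int); m=(im.min(2)>225).astype(np.uint8); n,l,s,ct=cv2.connectedComponentsWithStats(m)
  for i in range(1,n):
    if s[i,4]>lo: print(f,s[i],ct[i])
cap('wrist0',1000);cap('w1',1000);cap('w2',1000)
for c in [(316,68),(316,121),(364,68)]: print(c,onz('w1',*c,.05),onz('w1',*c,.056))
# press frame by bolts (w1, w2)
for f in('w1','w2','w6'):
  im=ld(f)[0].astype(int); m=(im.min(2)>190).astype(np.uint8); n,l,s,ct=cv2.connectedComponentsWithStats(m)
  for i in range(1,n):
    if 50<s[i,4]<500 and f!='w6': print(f,s[i],onz(f,*ct[i],.015))
g=ld('w2')[0].astype(int).sum(2)
print('anvil rows at x=.50 line'); 
for y in np.arange(.03,.115,.003):
  q=proj('w1',(.522,y,.053)).round().astype(int); q2=proj('w2',(.522,y,.053)).round().astype(int); print(round(y,3),ld('w1')[0].astype(int).sum(2)[q[1],q[0]],g[q2[1],q2[0]] if 0<=q2[1]<400 else None)
```

```text
t 13.8 p [ 0.4767 -0.4691  0.152 ] th 1.76 tilt [-0.0011  0.0008 -1.    ] F [-0.5  0.6 -4.2] gw 0.313 q [ 0.28  0.61  0.59  1.67 -0.39  0.98 -0.53]
wrist0 [  77   90   63   63 3058] [108.3077 120.7449]
w1 [ 424   44   64   67 3351] [455.6207  77.1552]
w1 [ 316   69   49   53 2368] [338.9244  93.8742]
w2 [  521    68   119   124 11472] [582.711  129.8809]
w2 [ 315   83   64   46 2446] [344.4796 104.0601]
(316, 68) [0.5083 0.0965 0.05  ] [0.5083 0.0958 0.056 ]
(316, 121) [0.5085 0.0455 0.05  ] [0.5085 0.0457 0.056 ]
(364, 68) [0.5563 0.0966 0.05  ] [0.5553 0.0958 0.056 ]
w1 [275  48  16  17 211] [0.4718 0.1132 0.015 ]
w1 [441 218  12  12 114] [ 0.6778 -0.0828  0.015 ]
w1 [285 222  11  11  83] [ 0.4749 -0.0892  0.015 ]
w2 [263  55  20  21 318] [0.4717 0.1133 0.015 ]
w2 [467 261  15  14 153] [ 0.6783 -0.0831  0.015 ]
w2 [278 267   9  12  65] [ 0.4732 -0.09    0.015 ]
anvil rows at x=.50 line
0.03 174 170
0.033 175 165
0.036 179 163
0.039 181 161
0.042 201 189
0.045 457 424
0.048 765 427
0.051 758 393
0.054 763 412
0.057 764 415
0.06 762 418
0.063 762 407
0.066 763 757
0.069 762 757
0.072 764 760
0.075 764 761
0.078 763 761
0.081 763 760
0.084 762 760
0.087 756 760
0.09 764 762
0.093 764 762
0.096 433 439
0.099 391 353
0.102 388 355
0.105 389 359
0.108 389 360
0.111 391 358
0.114 389 353
```

Emit:
carry_out --pt "-0.2 -3 0 0 -1" --pt "-0.3 -5 0 0 -1" --pt "-0.3 -5 0 0 -1" --pt "-0.3 -5 0 0 -1" --pt "-0.3 -5 0 0 -1" --pt "-0.3 -5 0 0 -1" --pt "-0.3 -5 0 0 -1" --pt "-0.3 -5 0 0 -1" --pt "-0.3 -5 0 0 -1" --pt "-0.2 -5 0 0 -1" --pt "0 -3.8 0 0 -1" --pt "0 -2 0 0 -1"

```text
t: 15.0
eef_pos: [0.4336, 0.0704, 0.1529]
tool_rot: [-0.001, 1.0, 0.017, 0.0]
contact_force: [0.2, 0.5, -3.3]
gripper_width: 0.318
grasp_force: 79.8
```

Emit:
carry_out --pt "0 0 3 0 -1" --pt "0 0 3 0 -1" --pt "0 0 2 0 -1" --pt "0 0 0 0 -1" --pt "0 0 0 0 -1" --pt "0 0 0 0 -1"

```text
t: 15.6
eef_pos: [0.4351, 0.0667, 0.0738]
tool_rot: [-0.0, 1.0, 0.014, 0.001]
contact_force: [-0.2, 0.7, -3.1]
gripper_width: 0.315
grasp_force: 79.9
```

Run:
```python
from h import *
state(); snap('wrist','w7'); snap('side','side7')
a=cv2.imread('pics/w7.png'); b=cv2.resize(cv2.imread('pics/side7.png')[150:330,170:350],(300,300))
o=np.zeros((400,800,3),np.uint8); o[:,:500]=cv2.resize(a[:,70:570],(500,400)); o[:300,500:]=b; cv2.imwrite('pics/c7.png',o)
```

```text
t 15.6 p [0.4351 0.0667 0.0738] th 1.61 tilt [ 2.1e-03  9.0e-04 -1.0e+00] F [-0.2  0.7 -3.1] gw 0.315 q [-0.7   0.37  0.48  2.26 -0.32  0.57 -1.52]
```

View pics/c7.png

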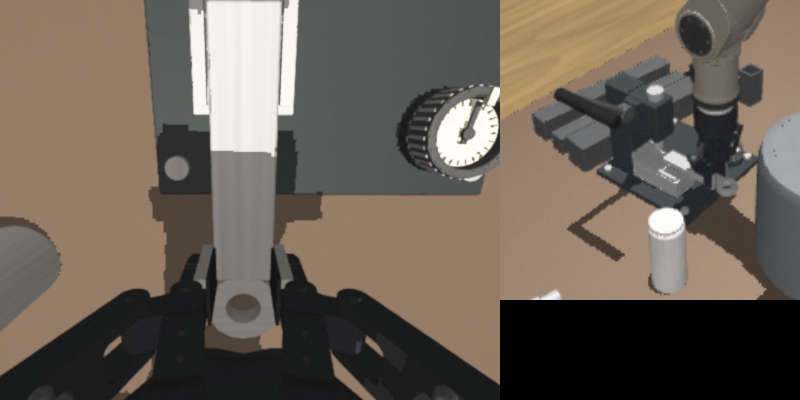

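The link is square between the rails: its edges are at about 208 and 282, and the rails' outer edges at 191 and 297. In the composite's dial the rib and needle line up. I'll insert.

Emit:
carry_out --pt "0 0 0.8 0 -1" --pt "1 0 0 0 -1" --pt "1.5 -0.1 0 0 -1" --pt "1.5 0 0 0 -1" --pt "1 0 0 0 -1" --pt "0.2 0 0 0 -1" --pt "0 0 0 0 -1" --pt "0 0 0 0 -1" --pt "0 0 0 0 -1"

```text
t: 16.6
eef_pos: [0.4852, 0.069, 0.0645]
tool_rot: [-0.0, 1.0, 0.014, -0.0]
contact_force: [-0.8, -0.3, -3.2]
gripper_width: 0.317
grasp_force: 79.9
```

Run:
```python
from h import *
np.set_printoptions(precision=4,suppress=True)
p,r=state(); snap('wrist','w8')
g=ld('w8')[0].astype(int)
for v in (40,70,100,130,150,180,200): print(v,[int(x) for x in g[v,220:420:4].sum(1)])
print('front rail expected L/R px', [proj('w8',(.573-.06,.0714-.0016+s,.056)).round(1) for s in(.025,.019,-.019,-.025)])
```

```text
t 16.6 p [0.4852 0.069  0.0645] th 1.6 tilt [-0.0009  0.     -1.    ] F [-0.8 -0.3 -3.2] gw 0.317 q [-0.64  0.46  0.46  2.15 -0.35  0.61 -1.47]
40 [239, 238, 239, 242, 243, 203, 236, 461, 482, 482, 480, 481, 476, 475, 476, 480, 486, 484, 481, 475, 476, 478, 480, 481, 480, 483, 478, 483, 480, 477, 477, 473, 469, 471, 475, 475, 475, 470, 472, 469, 468, 465, 460, 452, 401, 299, 299, 300, 301, 300]
70 [308, 309, 307, 306, 305, 304, 305, 305, 306, 304, 373, 439, 418, 455, 465, 462, 467, 466, 468, 466, 471, 469, 472, 470, 475, 467, 465, 462, 466, 466, 464, 470, 470, 467, 470, 468, 462, 456, 435, 290, 300, 301, 298, 298, 297, 298, 293, 298, 300, 299]
100 [282, 305, 308, 308, 307, 305, 304, 304, 306, 305, 308, 466, 464, 469, 337, 441, 485, 468, 472, 472, 303, 261, 263, 262, 263, 260, 262, 262, 299, 461, 466, 461, 397, 451, 467, 470, 741, 683, 301, 302, 298, 300, 298, 298, 296, 293, 299, 296, 298, 296]
130 [446, 307, 305, 163, 166, 166, 163, 165, 164, 161, 249, 729, 763, 764, 746, 656, 758, 753, 753, 753, 757, 754, 750, 756, 758, 757, 753, 753, 753, 756, 753, 750, 735, 598, 765, 765, 764, 315
[... 246 characters left out ...]
 452, 158, 294, 297, 300, 302, 298, 298, 296, 301, 295, 294, 299, 298]
180 [451, 366, 161, 163, 164, 162, 166, 164, 164, 165, 159, 187, 455, 456, 454, 381, 480, 462, 452, 452, 462, 456, 444, 455, 469, 464, 451, 453, 456, 460, 452, 404, 440, 430, 454, 455, 310, 157, 295, 298, 301, 299, 300, 296, 297, 298, 297, 299, 295, 298]
200 [243, 243, 170, 163, 163, 165, 164, 161, 158, 163, 163, 162, 457, 456, 457, 371, 467, 463, 442, 452, 456, 454, 440, 451, 465, 464, 451, 448, 454, 459, 448, 377, 431, 448, 457, 457, 185, 159, 157, 159, 160, 162, 158, 162, 157, 168, 298, 295, 298, 299]
front rail expected L/R px [array([265.8, 203.3]), array([277.1, 203.6]), array([348.8, 205.5]), array([360. , 205.8])]
```

Emit:
carry_out --pt "0 0 0.5 0 -1" --pt "0 0 0.5 0 -1" --pt "0.4 0 0 0 -1" --pt "0.3 0 0 0 -1" --pt "0 0 0 0 -1" --pt "0 0 0 0 -1"

```text
t: 17.25
eef_pos: [0.4932, 0.0692, 0.0547]
tool_rot: [0.0, 1.0, 0.014, 0.0]
contact_force: [-0.7, 1.3, -3.0]
gripper_width: 0.317
grasp_force: 80.0
```

Emit:
carry_out --pt "0.2 0 0 0 -1" --pt "0.2 0 0 0 -1" --pt "0 0 0 0 -1" --pt "0 0 0 0 -1"

```text
t: 17.65
eef_pos: [0.4946, 0.0693, 0.054]
tool_rot: [0.0, 1.0, 0.014, -0.002]
contact_force: [-6.1, 0.5, -1.5]
gripper_width: 0.317
grasp_force: 80.1
```

Emit:
carry_out --pt "0 0 0.15 0 -1" --pt "-0.1 0 0 0 -1" --pt "0 0 0 0 -1" --pt "0 0 0 0 -0.3" --pt "0 0 0 0 0" --pt "0 0 0 0 0.3" --pt "0 0 0 0 1" --pt "0 0 0 0 1" --pt "0 0 0 0 1" --pt "0 0 0 0 1"

```text
t: 18.65
eef_pos: [0.4961, 0.0694, 0.0532]
tool_rot: [-0.0, 1.0, 0.014, 0.0]
contact_force: [-0.0, 0.4, -0.6]
gripper_width: 1.0
grasp_force: 0.0
```

Emit:
carry_out --pt "0 0 -1 0 1" --pt "0 0 -2 0 1" --pt "-2 0 -1 0 1" --pt "-3 0 -3 0 1" --pt "0 0 -5 0 1" --pt "0 0 0 0 1" --pt "0 0 0 0 1" --pt "0 0 0 0 1"

```text
t: 19.45
eef_pos: [0.4456, 0.068, 0.1728]
tool_rot: [0.0, 1.0, 0.014, -0.0]
contact_force: [-0.4, 0.4, -0.5]
gripper_width: 0.999
grasp_force: 0.0
```

Run:
```python
from h import *
np.set_printoptions(precision=4,suppress=True)
p,r=state(); snap('wrist','w9'); snap('side','side9'); snap('scene','scene9')
q=proj('w9',(.45,.02,.05)).astype(int); print(q,'eye exp',proj('w9',(.573-.104,.0714-.0027,.062)), 'dial',proj('w9',(.502,-.0615,.045)),'grip',proj('side9',(.533,.25,.294)),proj('scene9',(.533,.25,.294)))
a=cv2.imread('pics/w9.png'); b=cv2.resize(cv2.imread('pics/side9.png')[170:290,170:330],(400,300),interpolation=3)
c=cv2.resize(cv2.imread('pics/scene9.png')[140:260,290:450],(400,300),interpolation=3)
o=np.zeros((600,800,3),np.uint8); o[:300,:400]=b; o[:300,400:]=c; o[300:,:480]=cv2.resize(a,(480,300),interpolation=3)
d=proj('w9',(.502,-.0615,.045)).astype(int); x,y=np.clip(d-35,0,[570,330]); o[300:,500:]=cv2.resize(a[y:y+70,x:x+70],(300,300),interpolation=2); print(x,y)
cv2.imwrite('pics/c9.png',o)
```

```text
t 19.45 p [0.4456 0.068  0.1728] th 1.61 tilt [-0.0007 -0.0001 -1.    ] F [-0.4  0.4 -0.5] gw 0.999 q [-0.81  0.2   0.6   2.16 -0.15  0.82 -1.67]
[364 192] eye exp [312.8077 173.5861] dial [460.2205 137.2818] grip [224.6505 215.5067] [403.8042 150.6813]
425 102
```

View pics/c9.png

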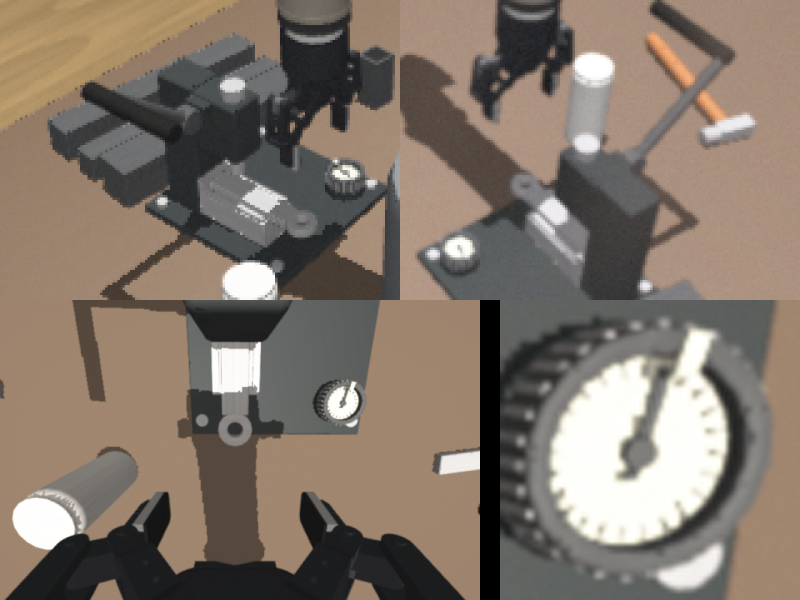

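The link lies between the rails with its eye out front, and the dial's rib is on the needle. The crossbar's ends are at about side (204,207) and (242,222), and scene (422,162) and (392,142).

Run:
```python
from h import *
np.set_printoptions(precision=4,suppress=True)
a=tri(('side9',242,222),('scene9',392,142)); b=tri(('side9',204,207),('scene9',422,162)); print(a,b)
O=np.array([.573,.0714]); th=np.radians(1.5); R2=np.array([[np.cos(th),-np.sin(th)],[np.sin(th),np.cos(th)]])
print('expected ends',O+R2@[-.1,.18],O+R2@[.03,.18])
for x in(-.1,.03):
  P=[*(O+R2@[x,.1802]),.294]; print(proj('side9',P),proj('scene9',P))
# bar mask in side: dark pixels -> centerline
im=ld('side9')[0].astype(int); m=im.sum(2)<130
for u in range(206,244,6): v=np.where(m[195:235,u])[0]+195; print(u,v.min() if len(v) else None,v.max() if len(v) else None)
im=ld('scene9')[0].astype(int); m=im.sum(2)<150
for u in range(394,424,4): v=np.where(m[135:175,u])[0]+135; print(u,v.min() if len(v) else None,v.max() if len(v) else None)
```

```text
(array([0.4787, 0.2453, 0.2957]), [np.float64(0.0032034261177200157), np.float64(0.003203426117720106)]) (array([0.6041, 0.2577, 0.2942]), [np.float64(0.00048159233235218476), np.float64(0.0004815923323520822)])
expected ends [0.4683 0.2487] [0.5983 0.2521]
[242.6191 224.72  ] [389.5488 140.4169]
[207.2348 206.9679] [419.471  161.6112]
206 206 210
212 210 213
218 213 217
224 216 219
230 219 222
236 202 226
242 206 234
394 145 146
398 148 148
402 None None
406 None None
410 None None
414 None None
418 None None
422 None None
```

Emit:
carry_out --pt "0 0 -5 0 1" --pt "0 0 -5 0 1" --pt "0 0 -5 0 1" --pt "0 0 -2 0 1" --pt "2 -4 0 0 1" --pt "2 -4 0 0 1" --pt "2 -4 0 0 1" --pt "2 -4 0 0 1" --pt "0.5 -2.1 0 0 1" --pt "0 0 0 0 1" --pt "0 0 0 0 1"

```text
t: 20.7
eef_pos: [0.5257, 0.2504, 0.342]
tool_rot: [0.001, 1.0, 0.014, -0.001]
contact_force: [-0.1, -1.1, 0.2]
gripper_width: 0.998
grasp_force: 0.0
```

Run:
```python
from h import *
state()
snap('wrist','w10'); im=ld('w10')[0].astype(int); a=proj('w10',(.478,.249,.294)); b=proj('w10',(.59,.2525,.294)); print(a,b)
# bar rows/cols: dark extents
g=im.sum(2)
for v in range(40,260,30): 
  c=np.where(g[v,200:440]<160)[0]+200; print(v,(c.min(),c.max(),len(c)) if len(c) else None, onz('w10',(c.min()+c.max())/2,v,.294) if len(c) else '')
```

```text
t 20.7 p [0.5257 0.2504 0.342 ] th 1.57 tilt [-0.0016 -0.0023 -1.    ] F [-0.1 -1.1  0.2] gw 0.998 q [-0.99  0.26  0.54  1.67 -0.14  1.26 -1.96]
[312.83443002 286.39873459] [312.20848657 129.19951954]
40 None 
70 (np.int64(419), np.int64(439), 21) [0.62569805 0.18483571 0.294     ]
100 (np.int64(392), np.int64(394), 3) [0.60849118 0.2041884  0.294     ]
130 (np.int64(297), np.int64(331), 35) [0.58954761 0.25137446 0.294     ]
160 (np.int64(298), np.int64(331), 34) [0.57088549 0.25051406 0.294     ]
190 (np.int64(298), np.int64(417), 38) [0.55182038 0.22155197 0.294     ]
220 (np.int64(299), np.int64(330), 32) [0.52994392 0.24930818 0.294     ]
250 (np.int64(300), np.int64(328), 29) [0.50742473 0.2489969  0.294     ]
```

Emit:
carry_out --force 40 --pt "0 0.1 3 0 1" --pt "0 0 2.5 0 1" --pt "0 0 1.5 0 1" --pt "0 0 0 0 -1" --pt "0 0 0 0 -1" --pt "0 0 0 0 -1" --pt "0 0 0 0 -1" --pt "0 0 0 0 -1" --pt "0 0 0 0 -1" --pt "0 0 0 0 -1" --pt "0 0 0 0 -1"

```text
t: 21.85
eef_pos: [0.5264, 0.2504, 0.2735]
tool_rot: [-0.0, 1.0, 0.014, 0.001]
contact_force: [1.7, 0.4, 2.6]
gripper_width: 0.241
grasp_force: 39.1
```

Emit:
carry_out --pt "0 -0.9 1.2 0 -1" --pt "0 -0.8 1.25 0 -1" --pt "0 -0.7 1.3 0 -1" --pt "0 -0.6 1.4 0 -1" --pt "0 -0.45 1.4 0 -1" --pt "0 -0.3 1.45 0 -1" --pt "0 -0.2 1.5 0 -1" --pt "0 0 1.5 0 -1" --pt "0 0 0 0 -1" --pt "0 0 0 0 -1"

```text
t: 22.85
eef_pos: [0.5254, 0.2893, 0.1629]
tool_rot: [0.0, 1.0, 0.014, 0.0]
contact_force: [1.0, -3.0, 5.1]
gripper_width: 0.243
grasp_force: 46.3
```

Emit:
carry_out --pt "0 0 1.5 0 -1" --pt "0 0.2 1.5 0 -1" --pt "0 0.3 1.4 0 -1" --pt "0 0.4 1.4 0 -1" --pt "0 0 0 0 -1" --pt "0 0 0 0 -1" --pt "0 0 0 0 -1"

```text
t: 23.55
eef_pos: [0.5257, 0.2823, 0.1058]
tool_rot: [-0.001, 1.0, 0.014, 0.001]
contact_force: [-0.8, 0.1, 9.1]
gripper_width: 0.243
grasp_force: 49.9
```

Emit:
carry_out --pt "0 0.1 0.3 0 -1" --pt "0 0 0.2 0 -1" --pt "0 0 0 0 -1" --pt "0 0 0 0 -1"

```text
t: 23.95
eef_pos: [0.5257, 0.2808, 0.1009]
tool_rot: [-0.001, 1.0, 0.014, 0.001]
contact_force: [0.1, -0.6, 9.6]
gripper_width: 0.244
grasp_force: 50.2
```

Emit:
carry_out --pt "0 0 0.3 0 -1" --pt "0 0 0.2 0 -1" --pt "0 0 0 0 -1" --pt "0 0 0 0 -1"

```text
t: 24.35
eef_pos: [0.5257, 0.2792, 0.0958]
tool_rot: [0.0, 1.0, 0.013, 0.0]
contact_force: [-0.7, -4.6, 10.4]
gripper_width: 0.241
grasp_force: 50.6
```

Run:
```python
from h import *
state(); snap('side','s11'); snap('scene','c11')
def caps(f,box):
  x0,y0,x1,y1=box; im=ld(f)[0].astype(int)[y0:y1,x0:x1]; m=(im.min(2)>185).astype(np.uint8); n,l,s,ct=cv2.connectedComponentsWithStats(m)
  print(f,[(np.round(ct[i]+[x0,y0],1),s[i,4]) for i in range(1,n) if s[i,4]>8])
for f in('side9','s11'): caps(f,(235,190,330,270))
for f in('scene9','c11'): caps(f,(345,180,400,230))
for z in(.2,.215,.23,.24): print(z,proj('side9',(.573,.0714,z)),proj('scene9',(.573,.0714,z)))
```

```text
t 24.35 p [0.5257 0.2792 0.0958] th 1.53 tilt [ 6.e-04 -0.e+00 -1.e+00] F [-0.7 -4.6 10.4] gw 0.241 q [-0.92  0.54  0.43  1.89 -0.31  0.78 -1.86]
side9 [(array([262.7, 203.7]), np.int32(41)), (array([307.8, 238.8]), np.int32(33)), (array([274.9, 249. ]), np.int32(99)), (array([269.7, 254.3]), np.int32(15))]
s11 [(array([262.7, 203.7]), np.int32(41)), (array([307.9, 238.6]), np.int32(35)), (array([281.3, 252.7]), np.int32(216)), (array([269.8, 254.2]), np.int32(17))]
scene9 [(array([364.3, 196.6]), np.int32(66)), (array([351.2, 224.2]), np.int32(81)), (array([346., 228.]), np.int32(10))]
c11 [(array([364.2, 196.6]), np.int32(67)), (array([349.8, 222. ]), np.int32(121)), (array([346., 228.]), np.int32(10))]
0.2 [263.41282919 209.49478798] [363.52534007 201.64557347]
0.215 [263.14972245 205.4088497 ] [364.09132368 198.09146353]
0.23 [262.88307487 201.26792352] [364.66849364 194.46710858]
0.24 [262.70330722 198.47620659] [365.05965312 192.0108117 ]
```

Run:
```python
from h import *
O=np.array([.573,.0714]); th=np.radians(1.5); R2=np.array([[np.cos(th),-np.sin(th)],[np.sin(th),np.cos(th)]])
for f in('s11','c11'):
  im=ld(f)[0].astype(int)
  for ph in(-16,-20,-24):
    y=.05+.17*np.cos(np.radians(ph)); z=.185+.17*np.sin(np.radians(ph))
    print(f,ph,[proj(f,[*(O+R2@[x,y]),z]).round(1) for x in(-.1,-.075)])
def dump(f,x0,x1,y0,y1):
  im=ld(f)[0].astype(int).sum(2)
  for v in range(y0,y1): print(v,''.join('#' if p<110 else '+' if p<200 else '-' if p<320 else '.' for p in im[v,x0:x1]))
q=proj('s11',[*(O+R2@[-.1,.2097]),.127]).astype(int); dump('s11',q[0]-30,q[0]+25,q[1]-18,q[1]+18); print(q)
q=proj('c11',[*(O+R2@[-.1,.2097]),.127]).astype(int); dump('c11',q[0]-20,q[0]+35,q[1]-14,q[1]+20); print(q)
```

```text
s11 -16 [array([238.5, 278. ]), array([231.8, 274. ])]
s11 -20 [array([239.8, 280.3]), array([233.2, 276.3])]
s11 -24 [array([241.4, 282.3]), array([234.8, 278.4])]
c11 -16 [array([389.2, 173.8]), array([394.1, 177.7])]
c11 -20 [array([388. , 176.6]), array([392.8, 180.5])]
c11 -24 [array([386.5, 179.4]), array([391.4, 183.3])]
262 +++#########+####++++####+--....-+++++++------------++-
263 +++#++######+###++++####+-.......++++++----------------
264 +++#############-+++####+.......+++++++++--------------
265 ++++##++####+##+.++++###+.......++++++--+++------------
266 ++-+#+##++######+######+-......++++++-..--+++----------
267 ##++#####+++########++++.....+++++---.....-+++---------
268 +###################+..+.....++++-.........--+++-------
269 ##+##################+.+...+++++-............--+++-----
270 ##+###################---.+++++-...............-++++---
271 +#######################+++++--.................--++++-
272 +########################+++-.....................--+++
273 -+############+############+.........................-+
274 ..-++########+-+############+-................
[... 2749 characters left out ...]
++++++++++++---...--..........
185 .......................-+++++++++++++-.....---.........
186 ........................--+++++++++++--.....---........
187 .........................--+++++-+++++--.....--........
188 ..........................-+++----+++++-......--.......
189 ..........................-+++-.--++++++--.....-.......
190 .....--...................-++--.--+++++++--............
191 .....---..................-++--..--++++++++-...........
192 .....-----................-++-....---++++++--..........
193 .....-------..............----.......-++++++--.........
194 ....----------..............-.........--+++++--........
195 ....-------------......................--+++++---......
[387 176]
```

Run:
```python
from h import *
def dump(f,x0,x1,y0,y1):
  im=ld(f)[0].astype(int).sum(2)
  for v in range(y0,y1): print(v,''.join('#' if p<110 else '+' if p<200 else '-' if p<320 else '.' for p in im[v,x0:x1]))
dump('side9',209,264,208,234)
```

```text
208 ++++++++++-----...--+++++++++++++++++---+---------.....
209 ++++++++++++------++++++++++++++++++--------------.....
210 ###++++++++++++------+++++++++++++++--------+------....
211 ###+++++++++++++--------+++++++++++-++-------+---------
212 ++####+++++++++++++--------++++++-..--++----+++++------
213 .-+#####++++++++++++++--------+-......--++-++++++++----
214 ...-+#####+++++++++++++++----------...---++++++++++++--
215 ...--+#####++++++++++++++++++------..-+++++++++++++++++
216 ..-+++++######+++++++++++++++++++----++++++++++++++++++
217 -+++++++++#####++++++++++++++++++++-+++++++++++++++++++
218 +++++++++++++###++++++++++++++++++--+++++++++++++++++++
219 ++++++++++--.-+####+++++++++++++++--+++++++++++++++++++
220 ++++++++--.....-+####++++++++++##+-++++++++++++++++++++
221 ++++++--........-++####++++++#####-++++++++++++++++++++
222 ++++--............-++###+++++#####+++++++++++++++++++++
223 ++--.............-..-++###+++#####+++++++++++++++++++++
224 --.............-......-++########++++++++++++++++++++++
225 .............-..........-+#######++++++++++++++++++++++
226 ...........-..............-#####+++++++++++++++++++++++
227 .........-.................++##++++++++++++++++++++++++
228 .......-...................++++++++++++++++++++++++++++
229 .....-.....................++++++++++++++++++++++++++++
230 ...-.......................++++++++++++++++++++++++++++
231 .-........................-++++++++++++++++++++++++++++
232 --.....................---+++++++++++++++++++#+++++++++
233 ++-...................-+++++++++++++++++++++++++#++-+++
```

Emit:
carry_out --force 90 --pt "0 0 0 0 -1" --pt "0 0 0 0 -1" --pt "0 0.1 0.3 0 -1" --pt "0 0.1 0.3 0 -1" --pt "0 0 0 0 -1" --pt "0 0 0 0 -1"

```text
t: 25.05
eef_pos: [0.5259, 0.2786, 0.0939]
tool_rot: [-0.002, 1.0, 0.014, 0.0]
contact_force: [-14.6, -6.9, 46.3]
gripper_width: 0.241
grasp_force: 90.5
```

Emit:
carry_out --pt "0 0.1 0.3 0 -1" --pt "0 0.1 0.2 0 -1" --pt "0 0 0 0 -1" --pt "0 0 0 0 -1"

```text
t: 25.45
eef_pos: [0.5297, 0.2788, 0.0909]
tool_rot: [-0.004, 1.0, 0.013, 0.004]
contact_force: [-7.2, -2.9, 50.3]
gripper_width: 0.236
grasp_force: 94.5
```

Run:
```python
from h import *
state(); snap('side','s12')
for f in('side9','s11','s12'):
  im=ld(f)[0].astype(int).sum(2); y0=205 if f=='side9' else 265
  m=(im[y0:y0+30,222:246]<150); ys,xs=np.where(m); print(f)
im=ld('s12')[0].astype(int).sum(2)
for v in range(266,294): print(v,''.join('#' if p<110 else '+' if p<200 else '-' if p<320 else '.' for p in im[v,209:255]))
```

```text
t 25.45 p [0.5297 0.2788 0.0909] th 1.48 tilt [ 0.0079  0.0085 -0.9999] F [-7.2 -2.9 50.3] gw 0.236 q [-0.91  0.55  0.42  1.89 -0.32  0.76 -1.85]
side9
s11
s12
266 +-+##+##+##+###+-++####+.......++++++-..--+++-
267 #+-+#++##++##########++-.....+++++---.....-+++
268 ##+##+####+#########+++-.....++++-.........--+
269 #+##++####+#########----...+++++-............-
270 +###+#####+#+########++-..+++++-..............
271 #+########+############++++++--...............
272 ####+####################+++-.................
273 ++#########################+..................
274 .-+##########++#############-.................
275 ...++######++-.###############................
276 ....-+#####+-..-+#############+...............
277 .....-+++###+..-.+#############-..............
278 .......-#+##+..-++++##########+...............
279 .......-+###+..-+++--+########+...............
280 ........+###+..-++-...-+######-...............
281 ........-+##+-.-+-......-+##+-................
282 .........-+#+-.--........--+-.................
283 ..........+++-................................
284 ........++++-.................................
285 .......+++++-.................................
286 .....++++++-..................................
287 ....++++++-...................................
288 ...++++++++-................+-................
289 .++++++++++++++-...........++++-..............
290 +++++++++++++++++++-.......+++++-.............
291 +++++++++++++++++++++-...+++++++++-...........
292 +++++++++++++++++++++++++++++++++-............
293 ++++++++++++++++++++++++++++++++--............
```

Emit:
carry_out --force 40 --pt "0 -0.2 -0.8 0 -1" --pt "0 -0.5 -1.4 0 -1" --pt "0 -0.3 -1.45 0 -1" --pt "0 -0.2 -1.5 0 -1" --pt "0 -0.1 -1.5 0 -1" --pt "0 0.1 -1.5 0 -1" --pt "0 0.2 -1.5 0 -1" --pt "0 0.3 -1.45 0 -1" --pt "0 0.45 -1.4 0 -1" --pt "0 0.6 -1.4 0 -1" --pt "0 0.7 -1.3 0 -1" --pt "0 0 0 0 -1"

```text
t: 26.7
eef_pos: [0.5249, 0.2608, 0.2362]
tool_rot: [0.002, 1.0, 0.012, -0.001]
contact_force: [0.2, -8.1, -4.1]
gripper_width: 0.207
grasp_force: 32.4
```

Emit:
carry_out --pt "0 0.8 -1.2 0 -1" --pt "0 0.4 -0.6 0 -1" --pt "0 0 0 0 -1" --pt "0 0 0 0 -1"

```text
t: 27.1
eef_pos: [0.5247, 0.2493, 0.252]
tool_rot: [0.003, 1.0, 0.013, -0.002]
contact_force: [1.9, -7.4, -8.8]
gripper_width: 0.207
grasp_force: 40.9
```

Emit:
carry_out --pt "0 0 0 0 0" --pt "0 0 0 0 1" --pt "0 0 0 0 1" --pt "0 0 0 0 1" --pt "0 0 0 0 1" --pt "0 0 -2 0 1" --pt "0 0 -4 0 1" --pt "0 0 -3 0 1" --pt "-4 0 0 0 1" --pt "-4 0 0 0 1" --pt "0 0 0 0 1" --pt "0 0 0 0 1"

```text
t: 28.3
eef_pos: [0.4454, 0.2514, 0.3446]
tool_rot: [-0.001, 1.0, 0.015, 0.0]
contact_force: [-0.1, -0.4, -0.0]
gripper_width: 1.002
grasp_force: 0.0
```

Run:
```python
from h import *
state(); snap('side','s13'); snap('scene','c13')
im=ld('s13')[0].astype(int).sum(2)
for v in range(206,232): print(v,''.join('#' if p<110 else '+' if p<200 else '-' if p<320 else '.' for p in im[v,209:264]))
d=np.abs(ld('s13')[0].astype(int)-ld('side9')[0]).sum(2)
n,l,s,ct=cv2.connectedComponentsWithStats((d>60).astype(np.uint8)); print('side diff',[s[i] for i in range(1,n) if s[i,4]>15])
d=np.abs(ld('c13')[0].astype(int)-ld('scene9')[0]).sum(2)
n,l,s,ct=cv2.connectedComponentsWithStats((d>60).astype(np.uint8)); print('scene diff',[s[i] for i in range(1,n) if s[i,4]>15])
print('link eye',proj('s13',(.469,.0687,.062)),proj('c13',(.469,.0687,.062)))
```

```text
t 28.3 p [0.4454 0.2514 0.3446] th 1.69 tilt [ 5.0e-04  1.4e-03 -1.0e+00] F [-0.1 -0.4 -0. ] gw 1.002 q [-1.11  0.1   0.52  1.82 -0.06  1.23 -2.11]
206 +++++---.......-+#####+-..++++++++++++-----------......
207 ++++++++---.....-##++#+-..+++++++++++++----------......
208 ++++++++++-----..+####+-..-++++++++++-------------.....
209 ++++++++++++-----#####+-..-+++++++++------+-------.....
210 ##++++++++++++---+#+###-..-+++++++++---------------....
211 ###+++++++++++++++++###+..-++++++++-++-------+---------
212 ++####+++++++++++++####+..-++++++-...-++-----+++-------
213 .-+####+++++++++++#++##+...+--+-......--++-++++++++----
214 ...-+####+++++++####+##+-..+-------...---++++++++++++--
215 ...--+######++++####+##+...+-------..-+++++++++++++++++
216 ..-+++++#####+++####+++-...+++++---.-++++++++++++++++++
217 -+++++++++#####+######+...+#++++++--+++++++++++++++++++
218 +++++++++++++###########++####++++--+++++++++++++++++++
219 ++++++++++--.-++####+###########++--+++++++++++++++++++
220 +++++++---.....-+###+############+-++++++++++++++++++++
221 ++++++--........-++###############-+++++++++++++
[... 1774 characters left out ...]
 dtype=int32), array([ 356,    0,   77,   57, 2210], dtype=int32), array([ 370,   56,   46,   70, 1726], dtype=int32), array([271,  65,   4,  16,  34], dtype=int32), array([230,  83,  20,  39, 316], dtype=int32), array([266,  82,  10,  29, 134], dtype=int32), array([251,  97,  16,  24, 155], dtype=int32), array([267, 117,   6,  12,  28], dtype=int32), array([357, 117,   5,   7,  23], dtype=int32), array([233, 118,   6,   8,  35], dtype=int32), array([277, 150,  15,  14,  66], dtype=int32), array([244, 162,  16,   9,  57], dtype=int32), array([371, 193,  16,   9,  89], dtype=int32), array([387, 196,  12,  18, 130], dtype=int32)]
link eye [290.76630126 257.61708058] [339.47353664 212.3629299 ]
```

Emit:
carry_out --pt "0 4.5 0 0 1" --pt "0 4.5 0 0 1" --pt "0 4.5 0 0 1" --pt "0.5 4.8 0 0 1" --pt "0 0 4 0 1" --pt "0 0 5 0 1" --pt "0 0 5 0 1" --pt "0 0 3 0 1" --pt "0 0 0 0 1" --pt "0 0 0 0 1" --pt "0 0 0 0 1"

```text
t: 29.5
eef_pos: [0.4579, 0.0683, 0.1759]
tool_rot: [-0.0, 1.0, 0.014, 0.002]
contact_force: [0.3, -0.8, 0.4]
gripper_width: 0.999
grasp_force: 0.0
```

Run:
```python
from h import *
state(); snap('wrist','w14'); snap('side','s14')
a=ld('w9');b=ld('w14')
for s,(x0,y0,x1,y1) in dict(eye=(285,120,345,200),dial=(425,100,495,172)).items():
  A=a[0][y0:y1,x0:x1].astype(np.float32).mean(2); 
  B=b[0][y0-15:y1+15,x0-15:x1+15].astype(np.float32).mean(2)
  r=cv2.matchTemplate(B,A,cv2.TM_CCOEFF_NORMED); _,v,_,l=cv2.minMaxLoc(r); 
  P=(.469,.0687,.062) if s=='eye' else (.502,-.0615,.045)
  print(s,v,np.array(l)-15,'expected',proj('w14',P)-proj('w9',P))
# rib/needle in w14: rib light on ring; angle change via local match
for nm,u0 in dict(rib=(463,107),can=None or (60,300)).items():
  x,y=u0; A=a[0][y-5:y+15,x-5:x+15].astype(np.float32).mean(2); B=b[0][y-15:y+25,x-15:x+25].astype(np.float32).mean(2); r=cv2.matchTemplate(B,A,5); _,v,_,l=cv2.minMaxLoc(r); print(nm,v,np.array(l)-10)
d=np.abs(ld('s14')[0].astype(int)-ld('side9')[0]).sum(2)
n,l,s,ct=cv2.connectedComponentsWithStats((d>60).astype(np.uint8)); print('side diff',[list(s[i]) for i in range(1,n) if s[i,4]>15])
```

```text
t 29.5 p [0.4579 0.0683 0.1759] th 1.56 tilt [ 3.2e-03  9.0e-04 -1.0e+00] F [ 0.3 -0.8  0.4] gw 0.999 q [-0.86  0.22  0.67  2.14 -0.19  0.83 -1.62]
eye 0.8821679949760437 [ 0 14] expected [ 0.07439958 13.44643715]
dial 0.9578867554664612 [-4 14] expected [-3.62264951 13.9468347 ]
rib 0.6287820935249329 [-2 10]
can 0.48494860529899597 [-10   1]
side diff [[np.int32(412), np.int32(0), np.int32(10), np.int32(12), np.int32(49)], [np.int32(422), np.int32(0), np.int32(37), np.int32(37), np.int32(364)], [np.int32(462), np.int32(0), np.int32(20), np.int32(32), np.int32(197)], [np.int32(272), np.int32(14), np.int32(136), np.int32(224), np.int32(2323)], [np.int32(485), np.int32(18), np.int32(9), np.int32(52), np.int32(167)], [np.int32(483), np.int32(21), np.int32(4), np.int32(9), np.int32(21)], [np.int32(406), np.int32(50), np.int32(33), np.int32(32), np.int32(244)], [np.int32(424), np.int32(98), np.int32(52), np.int32(72), np.int32(518)], [np.int32(482), np.int32(98), np.int32(5), np.int32(37), np.int32(122)], [np.int32(266), np.int32(104), np.int32(45), np.int32(41), np.int32(367)], [np.int3
[... 687 characters left out ...]
.int32(25), np.int32(17), np.int32(40)], [np.int32(454), np.int32(252), np.int32(24), np.int32(35), np.int32(140)], [np.int32(485), np.int32(252), np.int32(13), np.int32(14), np.int32(50)], [np.int32(295), np.int32(258), np.int32(8), np.int32(6), np.int32(23)], [np.int32(302), np.int32(264), np.int32(7), np.int32(7), np.int32(24)], [np.int32(266), np.int32(268), np.int32(9), np.int32(6), np.int32(26)], [np.int32(442), np.int32(270), np.int32(6), np.int32(31), np.int32(54)], [np.int32(302), np.int32(295), np.int32(24), np.int32(13), np.int32(38)], [np.int32(350), np.int32(332), np.int32(37), np.int32(20), np.int32(166)], [np.int32(402), np.int32(340), np.int32(10), np.int32(3), np.int32(16)]]
```

```bash
python3 -c "
from station import bot
print(bot.hand_in())"
```

```text
the job is handed in; nothing more can be done
None
```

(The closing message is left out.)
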